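# Cap the paint marker and tip it nib-down

## Robot

A 6-joint arm with a two-finger parallel gripper is mounted at the origin on the work surface. World frame = base frame: x ahead of the robot, y to its left, z up, the work surface at z = 0. Lengths are in mm, angles in degrees, forces in N, time in s.
With the tool pointing down it reaches from about 300 to 850 mm from the base axis. Payload 4.2 kg.
Tool frame: the origin (TCP) lies between the finger pads; the fingertips stand 22 mm ahead of it and the grasp point (between the pads) lies 3 mm ahead of it; z points along the fingers, y is the direction in which the jaws open and shut (so a half turn about z gives the same grasp; the last joint's range is limited). The gripper opens to 91 mm and grips with 3 to 60 N. Pads are 32 mm wide; open, the fingers measure 118 mm over their backs; the gripper's body (76 mm by 178 mm) begins 60 mm behind the grasp point.
Start: joints at [68.239, 18.312, 89.639, -0, 72.044, -1.146], TCP at [202.452, 538.195, 235.976] pointing down, gripper open.
Joint ranges: [-177.97, 177.97], [-48.28, 115.42], [12.27, 149.76], [-77.06, 257.06], [2.81, 150.46], [-146.56, 146.56]. Speed limits (degrees/s): [147.25, 147.25, 180, 180, 180, 180].

## Interface

Orientations are given as [roll, pitch, yaw] about the fixed x, y, z axes, in that order (R = Rz(yaw) Ry(pitch) Rx(roll)).
In Python, from workcell import telemetry, cams, env gives the robot as it stands.
- The arm moves only by the shell command python3 -m inch 'ROWS' [FORCE]. ROWS is JSON, a list of rows, each an object of numbers: "x", "y", "z": the shift along the tool's x, y, z in cm; "yaw": the turn about the tool's z in units of 5 degrees (1.0 is 5 degrees); "gripper": the gripper's target within -1 to 1 (fully open at 1, half-way at 0, shut at -1). A call has 1 to 12 rows; each row shifts and turns the commanded pose from where the row before left it, along the tool's axes as they then stand; what a row does not reach is not made up. A row lasts 1/12 s, in which the tool goes at most 41.7 mm and 7.16 degrees, less where a joint would pass 70% of its speed; a pose out of reach is approached as far as the arm can. A call is refused whole if a number of a shift passes 4.17 or a number of a turn 1, either way. A call with a gripper value outside its range is refused whole. The fingers move at their own pace and stop on an object; FORCE is the grip in N (left out, the last holds). Time passes only in rows, so rows that do not move let the fingers close. It gives the time, the measured TCP pose, the force and the opening at its end, in the units of the state.
- telemetry.state(): the state, without advancing time (a new reading comes with each control period).
- cams.grab_frame(name): name is "scene" or "top"; returns a dict with "pixels" (420x560x3 uint8, red, green, blue), "mtx" (3x3 intrinsics, pixels), "distortion" ([k1, k2, p1, p2, k3] as OpenCV has them; the pictures are not rectified), "rvec" (rotation vector, rad) and "tvec" (3), from world to camera coordinates, as OpenCV has them. Camera axes: x right, y down, z forward; pixel columns grow to the right and rows downward; lengths in mm; the calibration is good to about 2 mm. A picture is of the moment at which its call begins. There is no depth.
- env.job_done(): hands the job in, once; it reports no verdict.
The state is a dict: "time_s": time; "qpos": joint angles; "qvel": joint speeds; "effort": joint torques, N m; "ee_pos": TCP position; "ee_rot": TCP orientation; "force": force on the tool from outside, world axes, zero at the start; "torque": the same for the moment, N m; "gripper_width": finger opening in mm.
Only numpy, scipy, OpenCV 4.12 (cv2) and the standard library are available. Lean on these libraries where they do the work, as an engineer would, in place of code of your own. Each camera call takes 0.05 s, during which the arm holds its last target. There are 200 camera calls.

## Task

One paint marker in the sloping rack, the one with the long straight cap, has its cap only half on: press that cap fully home while the marker stays down in its bore, then draw the marker out of the rack, turn it over until its capped end points at least 15 degrees below level so that the paint can run to the nib, and finish holding it still like that in the gripper, both its ends at least 10 cm above the table and touching nothing else. Leave the other two markers in the rack and everything else on the table where it is; the program ends while still holding the marker.

Things in the scene. Friction and masses are not known exactly. Their poses are not given: they have to be found in the camera images.
- marker_mid (a point): Centre of the paint marker to handle: white round barrel 26 mm in diameter, 110 mm long, then a straight black cap 27 mm in diameter, 42 mm long; about 60 g. The point is on the axis, 76 mm from the tail; z runs from tail to capped nib end. At the start it leans 45 degrees in a bore of the rack with its last 56 mm inside, so 54 mm of barrel shows; above it a grey neck bares where the cap is not home.
- marker: The same marker as a body; origin at the centre of its tail end, z axis along the marker towards the capped nib end.
- cap_top (a point): Centre of the flat outer end of that marker's cap: 76 mm ahead of the marker's centre along its z axis with the cap home, plus the joint's value when it is not. Its z axis points outwards along the marker.
- cap (a joint): How far the cap stands off its home position, in m: 0 fully home against the barrel's shoulder (a solid stop), 0.008 to 0.012 at the start, at most 0.014. A push fit: it stays where it is left and slides along the marker under about 6 N.
- rack: Fixed beech rack, 118 x 222 x 96 mm; origin on the table. Three bores 28 mm wide, 56 mm deep, at its y = -75, 0, +75 mm, sloping 45 degrees: outwards is equally to its -x and up. Mouth centres at x -19.5, z 79.5 mm; floors at x +20, z 40 mm. Block 46 mm thick across the bores, end cheeks 88 mm high. Its front (-x) faces the robot within 17 degrees.
- marker_b: Bystander in another bore: same barrel, but its cap tapers to a long thin tip (165 mm in all). Which bore holds which marker varies. Origin at its tail end, z towards its cap.
- marker_c: Bystander in another bore: same barrel, with a short stubby domed cap (130 mm in all). Origin at its tail end, z towards its cap.
- eraser: Bystander: white block eraser 24 x 58 x 14 mm in a paper sleeve, lying on the table to the left of the rack. Origin under its centre.
- inkjar: Bystander: glass ink jar 52 mm in diameter, 62 mm high, black lid, to the right of the rack. Origin under its centre.
- clip: Bystander: dark steel binder clip about 77 x 32 x 32 mm over its wire arms lying in front of the rack. Origin under its centre.
- pencil: Bystander: pencil in a wooden extender with a brass ferrule, 185 mm long, 12 mm thick, lying across in front of the rack. Origin under its ferrule, length along its y.

How it is judged (in metres and radians):
On the way, in this order (a step that is already met when the one before it is completed fails the run):
1. the cap is fully home while the marker is still down in its bore (value of joint cap below 0.0015 m and z of marker_mid in the frame of rack below 0.105 m and x of marker_mid in the frame of rack between -0.05 and -0.015 m), for 0.2 s.
2. the marker is drawn clear of the rack in the fingers, its cap still home (value of joint cap below 0.002 m and z of marker_mid in the frame of rack above 0.13 m and contact force between marker and rack below 0.05 N and contact force between marker and the fingers above 1 N), for 0.1 s.
At the end, for the whole second after the job is handed in: The marker is held still in the fingers (over 1 N), the cap within 2 mm of home, capped end at least 15 degrees below level, both ends over 100 mm above the table, touching no rack or bystander; the other markers within 20 mm and other bystanders within 30 mm of their start (value of joint cap below 0.002 m and angle between marker_mid's own z axis and vertical above 1.833 rad and height (world z) of each of cap_top, marker above 0.1 m and contact force between marker and the fingers above 1 N and linear speed of marker below 0.02 m/s and angular speed of marker below 0.1 rad/s and contact force between marker and rack below 0.05 N and contact force between marker and marker_b below 0.05 N and contact force between marker and marker_c below 0.05 N and contact force between marker and inkjar below 0.05 N and contact force between marker and eraser below 0.05 N and contact force between marker and clip below 0.05 N and contact force between marker and pencil below 0.05 N and distance of each of marker_b, marker_c from where it was at the start of the episode below 0.02 m and distance of each of eraser, inkjar, clip, pencil from where it was at the start of the episode below 0.03 m); the arm keeps its last pose, push and grip.
It fails at once if another marker is moved by more than 20 mm (distance of any of marker_b, marker_c from where it was at the start of the episode above 0.02 m).
It fails at once if another thing on the table is moved by more than 30 mm (distance of any of eraser, inkjar, clip, pencil from where it was at the start of the episode above 0.03 m).
It also fails if it takes over 48 s, if anything falls off the work surface, if the arm or the gripper's body presses on something with over 40 N, if the wrist force passes 120 N, or if a joint passes its speed limit or range.

## Working session

There is one attempt and no reset: what is moved stays moved. The work goes in short steps, Python scripts to look and compute and a shell command to move; the robot and the scene stay as the last step left them, time stands still between calls to the robot, and variables do not carry over. Pictures are saved under pics/ and viewed, about 8 in all and at most 12, crops included, and the job is handed in when it is done.

```bash
ls; mkdir -p pics
python3 - <<'E'
from workcell import telemetry, cams
import cv2
for n in ("scene","top"):
    f=cams.grab_frame(n); cv2.imwrite(f"pics/{n}0.png",f["pixels"][:,:,::-1])
    R=cv2.Rodrigues(f["rvec"])[0]; print(n,f["mtx"],f["distortion"],-R.T@f["tvec"].ravel() if hasattr(f["tvec"],'ravel') else f["tvec"],R)
print(telemetry.state())
E
```

```text
pics
scene [[407.60549238   0.         283.19621537]
 [  0.         407.60549238 205.60506794]
 [  0.           0.           1.        ]] [-0.06988448  0.          0.          0.          0.        ] [1065.13633381  332.91654992  479.43853896] [[-0.53045273  0.84762295  0.01245893]
 [ 0.43535923  0.28500505 -0.85395226]
 [-0.72738039 -0.4475572  -0.52020219]]
top [[522.32344071   0.         289.44745057]
 [  0.         522.32344071 211.83566792]
 [  0.           0.           1.        ]] [-0.00511272  0.          0.          0.          0.        ] [413.46004328  31.76203744 976.88843647] [[-0.02187336 -0.99970075 -0.01095259]
 [-0.99031942  0.02316752 -0.1368602 ]
 [ 0.13707298  0.00785297 -0.99052982]]
{'time_s': 0.1, 'qpos': array([ 6.82415725e+01,  1.83488666e+01,  8.96998342e+01, -8.77776227e-04,
        7.20433284e+01, -1.14549722e+00]), 'qvel': array([ 0.04816913, -0.08980492, -0.14389633,  0.03863149, -0.0129942 ,
        0.09268588]), 'effort': array([ 2.98290870e-04, -4.13328767e+01, -2.32510632e+01,  7.28180772e-02,
        4.21026349e-02, -4.71325268e-05]), 'ee_pos': array([202.27593888, 537.80260611, 235.19258102]), 'ee_rot': array([-1.79907973e+02, -1.00537083e-03,  1.59387340e+02]), 'force': array([-0.38026884,  0.3702622 , -0.28271897]), 'torque': array([-0.00217717, -0.01086719, -0.0925681 ]), 'gripper_width': 91.30265019009272}
```

View pics/scene0.png

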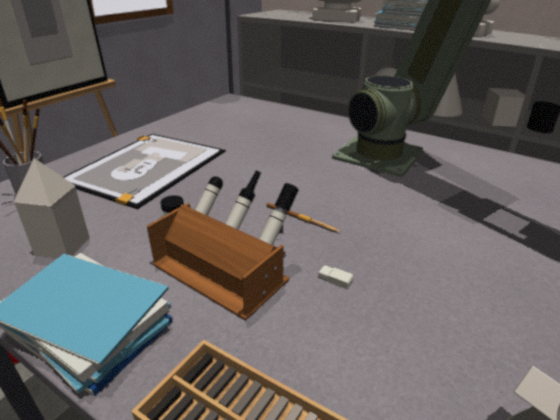

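View pics/top0.png

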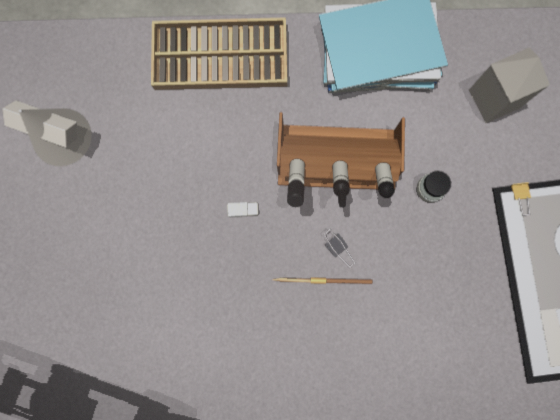

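The target (long straight cap) is the left marker: in the top view its cap end is near (296,200), and in the scene view it is near (289,190). The clip is near (337,245) and the pencil lies along row 280. I'll look closer to get exact pixels.

Run:
```python
import cv2,numpy as np
a=cv2.imread('pics/top0.png')[105:215,265:415]; b=cv2.imread('pics/scene0.png')[165:315,140:310]
a=cv2.resize(a,None,fx=5,fy=5,interpolation=cv2.INTER_CUBIC);cv2.imwrite('pics/topc.png',a)
b=cv2.resize(b,None,fx=4,fy=4,interpolation=cv2.INTER_CUBIC);cv2.imwrite('pics/scenec.png',b);print(a.shape,b.shape)
```

```text
(550, 750, 3) (600, 680, 3)
```

View pics/topc.png

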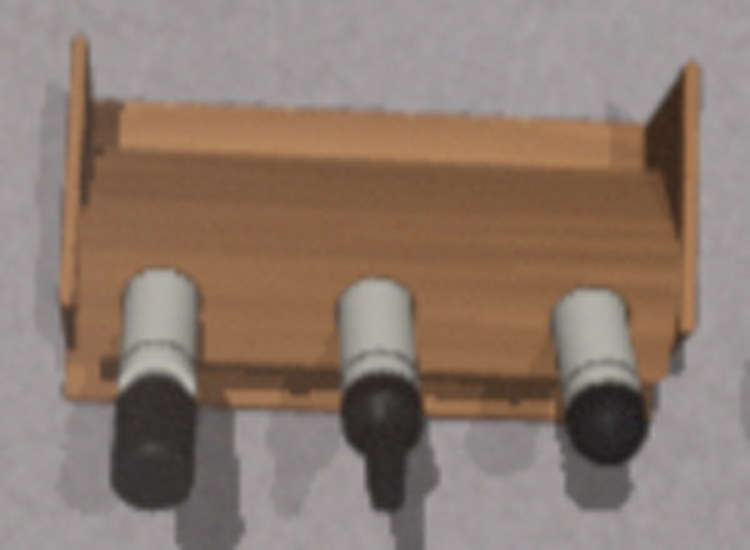

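View pics/scenec.png

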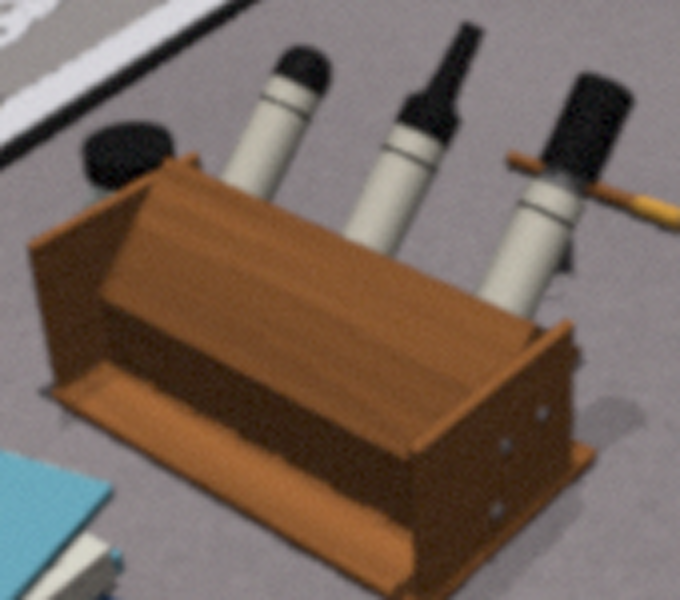

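```bash
cat > h.py <<'E'
import numpy as np,cv2
from workcell import telemetry,cams
def proj(f,P): return cv2.projectPoints(np.float64(P).reshape(-1,1,3),np.float64(f["rvec"]),np.float64(f["tvec"]),np.float64(f["mtx"]),np.float64(f["distortion"]))[0][:,0]
def rack(p,P):
    c,s=np.cos(p[2]),np.sin(p[2]); return np.float64(P)@np.array([[c,-s,0],[s,c,0],[0,0,1]]).T+[p[0],p[1],0]
E
python3 - <<'E'
from h import *
from scipy.optimize import least_squares
T=cams.grab_frame("top");S=cams.grab_frame("scene")
k=.5**.5
tp=lambda u,v:(265+u/5,105+v/5); sp=lambda u,v:(140+u/4,165+v/4)
def model(q):
    d=q[3]; L=152+d
    e=[20-L*k,75,40+L*k]
    mt=[[-19.5+9.2,y,79.5+9.2] for y in(75,0,-75)]
    top=mt+[e,[-59,111,3],[-59,-111,3]]
    scn=[[-59,111,3],[59,-111,3],e]
    return np.vstack([proj(T,rack(q,top)),proj(S,rack(q,scn))])
obs=np.array([tp(162,270),tp(378,280),tp(592,290),tp(150,474),tp(67,397),tp(650,418),sp(595,455),sp(45,390),sp(608,87)])
r=least_squares(lambda q:(model(q)-obs).ravel(),[570,-70,0,10],loss='soft_l1')
q=r.x;print(q[:2],np.degrees(q[2]),q[3]);print((model(q)-obs).round(1))
np.save('q.npy',q)
L=152+q[3]
for n,l in(("cap_top",L),("mid",76),("mouth",56)): print(n,rack(q,[20-l*k,75,40+l*k]).round(1))
# clip/pencil/jar rough (z=0..)
Ri=cv2.Rodrigues(T["rvec"])[0]
for n,(u,v),z in(("clip",(337,245),15),("pencilL",(275,280),6),("pencilR",(372,281),6),("eraser",(243,209),7)):
    x=cv2.undistortPoints(np.array([[[u,v]]],float),T["mtx"],T["distortion"])[0,0];c=-Ri.T@np.ravel(T["tvec"]);w=Ri.T@[x[0],x[1],1];print(n,(c+w*(z-c[2])/w[2]).round())
E
```

```text
[642.87944335 -53.05971   ] -3.845745794166599 17.860487975623066
[[ 0.1 -4.9]
 [-0.  -5.1]
 [ 0.4 -5.3]
 [ 0.3 -1.6]
 [-1.2  5.1]
 [-0.3  5.9]
 [ 3.2 -2.9]
 [ 4.6 -0.9]
 [-1.4 -4.7]]
cap_top [548.   28.5 160.1]
mid [614.2  24.   93.7]
mouth [628.4  23.1  79.6]
clip [483. -47.  15.]
pencilL [422.  69.   6.]
pencilR [ 416. -110.    6.]
eraser [555. 127.   7.]
```

```bash
cat > fit.py <<'E'
from h import *
from scipy.optimize import least_squares
T=cams.grab_frame("top");S=cams.grab_frame("scene")
k=.5**.5
tp=lambda u,v:(265+u/5,105+v/5); sp=lambda u,v:(140+u/4,165+v/4)
def cap(d):L=152+d;return [20-L*k,75,40+L*k]
def model(q):
    mt=[[-19.5+9.2,y,79.5+9.2] for y in(75,0,-75)]
    cn=lambda l,y,s:[20-l*k,y,40+l*k]
    # end of barrel (110) axis points, cap end, cap base in scene
    top=mt+[cap(q[3])]
    scn=[cap(q[3]),cn(110,75,0),cn(110,0,0),cn(110,-75,0)]
    return np.vstack([proj(T,rack(q,top)),proj(S,rack(q,scn))])
obs=np.array([tp(162,270),tp(378,280),tp(592,290),tp(150,474),sp(608,87),sp(552,205),sp(411,148),sp(287,97)])
r=least_squares(lambda q:(model(q)-obs).ravel(),[570,-70,0,10],loss='soft_l1')
q=r.x;print(q[:2],np.degrees(q[2]),q[3]);print((model(q)-obs).round(1))
np.save('q.npy',q)
L=152+q[3]
for n,l in(("cap_top",L),("mid",76),("mouth",56)): print(n,rack(q,[20-l*k,75,40+l*k]).round(1))
# free 3D triangulation of the cap end; and base / cheek points by ray
def ray(f,u):
    R=cv2.Rodrigues(f["rvec"])[0];x=cv2.undistortPoints(np.array([[u]],float),f["mtx"],f["distortion"])[0,0]
    return -R.T@np.ravel(f["tvec"]),R.T@np.array([x[0],x[1],1])
c1,w1=ray(T,tp(150,474));c2,w2=ray(S,sp(608,87))
A=np.stack([w1,-w2],1);t=np.linalg.lstsq(A,c2-c1,rcond=None)[0];print("tri",c1+t[0]*w1,c2+t[1]*w2)
c,s=np.cos(q[2]),np.sin(q[2])
for n,f,u,z in(("baseFL",T,tp(67,397),6),("baseFR",T,tp(650,418),6),("baseFLs",S,sp(595,455),6),("baseRRs",S,sp(45,390),6),("cheekL rear",T,tp(80,38),88),("cheekL front",T,tp(68,305),88),("cheekL inner",T,tp(85,50),88),("cheekL front s",S,sp(572,322),88),("cheekL rear s",S,sp(412,452),88)):
    cc,w=ray(f,u);p=(cc+w*(z-cc[2])/w[2])-[q[0],q[1],0];print(n,round(c*p[0]+s*p[1]),round(-s*p[0]+c*p[1]))
E
python3 fit.py
```

```text
[635.01597735 -52.24512206] -1083.881211800993 7.5264541258897975
[[-0.2 -0.5]
 [-0.3 -0.7]
 [ 0.1 -0.9]
 [ 0.1 -0.5]
 [-1.2 -0.9]
 [ 0.3 -3.8]
 [ 1.1 -3.3]
 [ 1.2 -3. ]]
cap_top [547.5  28.9 152.8]
mid [606.4  24.9  93.7]
mouth [620.5  23.9  79.6]
tri [546.97530664  28.99555756 151.10040477] [546.22149947  30.42624281 150.97373459]
baseFL -42 109
baseFR -40 -111
baseFLs -39 112
baseRRs 76 -113
cheekL rear 71 107
cheekL front -25 107
cheekL inner 67 105
cheekL front s -21 112
cheekL rear s 76 111
```

```bash
python3 -m inch '[{"yaw":0.84,"gripper":-1},{"yaw":0.84},{"yaw":0.83},{"yaw":0.83},{"x":-0.8,"y":-1.1},{"x":-1.6,"y":-2.3},{"x":-1.6,"y":-2.3},{"x":-1.6,"y":-2.3},{"x":-1.6,"y":-2.3},{"x":-1.6,"y":-2.3},{"x":-1.6,"y":-2.3},{"x":-1.6,"y":-2.3}]' 20
python3 -m inch '[{"x":-1.6,"y":-2.3},{"x":-1.6,"y":-2.3},{"x":-1.6,"y":-2.3},{"x":-1.6,"y":-2.3},{"x":-1.6,"y":-2.3},{"x":-1.6,"y":-2.3},{"x":-1.6,"y":-2.3},{"x":-1.6,"y":-2.3},{"x":-1.6,"y":-2.3},{"x":-1.6,"y":-2.3},{"x":-1.6,"y":-2.3},{}]'
```

```text
invalid input
invalid input
```

```bash
python3 -m inch '[{"x":0,"y":0,"z":0,"yaw":0.84,"gripper":-1}]' 20; python3 -m inch '[{"yaw":0.84,"gripper":-1}]'; python3 -m inch '[{"x":0,"y":0,"z":0,"yaw":0.83}]'; python3 -m inch --help
```

```text
time_s: 0.38
ee_pos: [202.4, 538.1, 235.8]
ee_rot: [-180.0, -0.0, 155.1]
force: [-0.3, -0.2, 0.2]
gripper_width: 86.9invalid input
invalid input
invalid input: not JSON, or not a number
```

```bash
python3 -m inch '[{"x":0,"y":0,"z":0,"yaw":-0.84,"gripper":-1},{"x":0,"y":0,"z":0,"yaw":-0.84,"gripper":-1},{"x":0,"y":0,"z":0,"yaw":-0.84,"gripper":-1},{"x":0,"y":0,"z":0,"yaw":-0.84,"gripper":-1},{"x":0,"y":0,"z":0,"yaw":-0.84,"gripper":-1},{"x":-0.8,"y":-1.2,"z":0,"yaw":0,"gripper":-1},{"x":-1.6,"y":-2.3,"z":0,"yaw":0,"gripper":-1},{"x":-1.6,"y":-2.3,"z":0,"yaw":0,"gripper":-1},{"x":-1.6,"y":-2.3,"z":0,"yaw":0,"gripper":-1}]' 20
```

```text
time_s: 1.13
ee_pos: [253.5, 451.8, 235.8]
ee_rot: [-180.0, 0.0, 176.1]
force: [0.3, 0.6, -0.3]
gripper_width: 27.3
```

```bash
python3 -m inch '[{"x":-1.8,"y":-2.5,"z":0,"yaw":0,"gripper":-1},{"x":-1.8,"y":-2.5,"z":0,"yaw":0,"gripper":-1},{"x":-1.8,"y":-2.5,"z":0,"yaw":0,"gripper":-1},{"x":-1.8,"y":-2.5,"z":0,"yaw":0,"gripper":-1},{"x":-1.8,"y":-2.5,"z":0,"yaw":0,"gripper":-1},{"x":-1.8,"y":-2.5,"z":0,"yaw":0,"gripper":-1},{"x":-1.8,"y":-2.5,"z":0,"yaw":0,"gripper":-1},{"x":-1.8,"y":-2.5,"z":0,"yaw":0,"gripper":-1}]'; echo; python3 -m inch '[{"x":-1.8,"y":-2.5,"z":0,"yaw":0,"gripper":-1},{"x":-1.8,"y":-2.5,"z":0,"yaw":0,"gripper":-1},{"x":-1.8,"y":-2.5,"z":0,"yaw":0,"gripper":-1},{"x":-1.8,"y":-2.5,"z":0,"yaw":0,"gripper":-1},{"x":-1.8,"y":-2.5,"z":0,"yaw":0,"gripper":-1},{"x":-1.8,"y":-2.5,"z":0,"yaw":0,"gripper":-1},{"x":-1.8,"y":-2.5,"z":0,"yaw":0,"gripper":-1},{"x":-1.1,"y":-2.5,"z":0,"yaw":0,"gripper":-1},{"x":0,"y":0,"z":2.2,"yaw":0,"gripper":-1},{"x":0,"y":0,"z":2,"yaw":0,"gripper":-1},{"x":0,"y":0,"z":0,"yaw":0,"gripper":-1}]'
```

```text
time_s: 1.8
ee_pos: [383.5, 242.1, 236.1]
ee_rot: [-180.0, 0.0, 176.1]
force: [0.1, -0.1, -0.1]
gripper_width: 0.0

time_s: 2.72
ee_pos: [503.8, 34.3, 190.5]
ee_rot: [-179.9, -0.5, 176.0]
force: [-1.3, -0.2, -0.8]
gripper_width: 0.7
```

Run:
```python
from h import *
im=[]
for n,(r,c) in(("scene",(120,190)),("top",(130,220))):
    f=cams.grab_frame(n); i=f["pixels"][r:r+130,c:c+130,::-1]
    im.append(cv2.resize(i,(400,400) if n else None,interpolation=cv2.INTER_CUBIC))
cv2.imwrite('pics/p1.png',np.hstack(im)); s=telemetry.state();print(s["ee_pos"],s["force"],s["gripper_width"])
```

```text
[506.01495498  35.29508675 193.84728816] [-0.12887932  0.02502392 -0.73095178] 0.7691104461298612
```

View pics/p1.png

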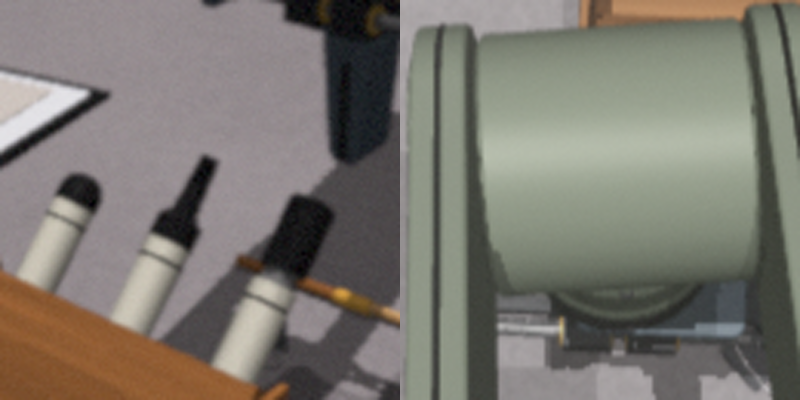

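```bash
python3 -m inch '[{"x":-0.5,"y":-0.3,"z":0,"yaw":0,"gripper":-1},{"x":-0.5,"y":0,"z":0.5,"yaw":0,"gripper":-1},{"x":-0.3,"y":0,"z":0.3,"yaw":0,"gripper":-1},{"x":-0.3,"y":0,"z":0.3,"yaw":0,"gripper":-1},{"x":0,"y":0,"z":0,"yaw":0,"gripper":-1},{"x":0,"y":0,"z":0,"yaw":0,"gripper":-1}]'
python3 - <<'E'
from h import *
S=cams.grab_frame("scene"); cv2.imwrite('pics/p2.png',cv2.resize(S["pixels"][130:230,250:350,::-1],(500,500),interpolation=cv2.INTER_CUBIC))
s=telemetry.state();p=s["ee_pos"];print(p,s["force"])
c,n=np.cos(np.radians(-3.9)),np.sin(np.radians(-3.9))
for a in(16,-16):
  for b in(13.5,-13.5):
    w=p+[a*c-b*n,a*n+b*c,-22]; print(a,b,((proj(S,w)[0]-[250,130])*5).round())
print("cap",((proj(S,[547,29.5,151.5])[0]-[250,130])*5).round())
E
```

```text
time_s: 3.32
ee_pos: [522.5, 31.9, 182.7]
ee_rot: [180.0, -0.0, 176.2]
force: [-0.5, -0.2, 0.3]
gripper_width: 0.7
[522.45521558  31.89903779 182.85147615] [ 0.39981005  0.73261975 -0.18666309]
16 13.5 [257. 260.]
16 -13.5 [191. 238.]
-16 13.5 [309. 226.]
-16 -13.5 [244. 204.]
cap [206. 283.]
```

View pics/p2.png

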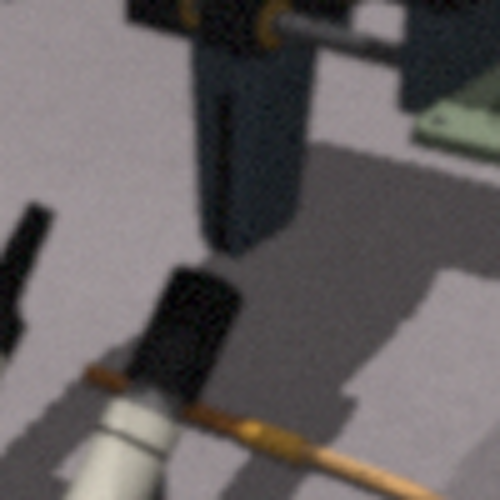

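The finger edge is at about (235,258) in the crop, just off the cap's end at (206,283) and centred on it. I'll press along the axis in small steps.

```bash
python3 -m inch '[{"x":-0.3,"y":0,"z":0.3,"yaw":0,"gripper":-1},{"x":-0.3,"y":0,"z":0.3,"yaw":0,"gripper":-1},{"x":-0.2,"y":0,"z":0.2,"yaw":0,"gripper":-1},{"x":-0.1,"y":0,"z":0.1,"yaw":0,"gripper":-1},{"x":-0.1,"y":0,"z":0.1,"yaw":0,"gripper":-1},{"x":0,"y":0,"z":0,"yaw":0,"gripper":-1}]';echo; python3 -m inch '[{"x":-0.1,"y":0,"z":0.1,"yaw":0,"gripper":-1},{"x":-0.1,"y":0,"z":0.1,"yaw":0,"gripper":-1},{"x":0,"y":0,"z":0,"yaw":0,"gripper":-1}]'
```

```text
time_s: 3.87
ee_pos: [532.1, 31.1, 173.0]
ee_rot: [180.0, -0.1, 176.2]
force: [-2.8, 0.7, 3.9]
gripper_width: 0.4

time_s: 4.12
ee_pos: [534.1, 31.0, 171.0]
ee_rot: [180.0, -0.0, 176.2]
force: [-2.8, 0.3, 4.9]
gripper_width: 0.6
```

```bash
python3 -m inch '[{"x":-0.1,"y":0,"z":0.1,"yaw":0,"gripper":-1},{"x":-0.1,"y":0,"z":0.1,"yaw":0,"gripper":-1},{"x":0,"y":0,"z":0,"yaw":0,"gripper":-1}]';echo; python3 -m inch '[{"x":-0.1,"y":0,"z":0.1,"yaw":0,"gripper":-1},{"x":0,"y":0,"z":0,"yaw":0,"gripper":-1}]';echo; python3 -m inch '[{"x":-0.1,"y":0,"z":0.1,"yaw":0,"gripper":-1},{"x":0,"y":0,"z":0,"yaw":0,"gripper":-1}]'
```

```text
time_s: 4.37
ee_pos: [535.2, 31.0, 169.6]
ee_rot: [180.0, -0.2, 176.2]
force: [-7.2, -0.7, 9.8]
gripper_width: 0.6

time_s: 4.53
ee_pos: [535.3, 31.0, 169.3]
ee_rot: [180.0, -0.2, 176.2]
force: [-9.7, 1.6, 15.4]
gripper_width: 0.4

time_s: 4.7
ee_pos: [535.4, 31.0, 169.0]
ee_rot: [180.0, -0.3, 176.2]
force: [-14.4, 1.1, 20.3]
gripper_width: 0.7
```

```bash
python3 -m inch '[{"x":0,"y":0,"z":0,"yaw":0,"gripper":-1},{"x":0,"y":0,"z":0,"yaw":0,"gripper":-1},{"x":0,"y":0,"z":0,"yaw":0,"gripper":-1},{"x":0.5,"y":0,"z":-0.5,"yaw":0,"gripper":-1},{"x":1,"y":0,"z":-1,"yaw":0,"gripper":-1},{"x":1,"y":0,"z":-1.5,"yaw":0,"gripper":-1},{"x":0,"y":0,"z":-2,"yaw":0,"gripper":-1},{"x":0,"y":0,"z":-2,"yaw":0,"gripper":-1},{"x":0,"y":0,"z":0,"yaw":0,"gripper":-1}]'
python3 - <<'E'
from h import *
S=cams.grab_frame("scene"); cv2.imwrite('pics/p3.png',cv2.resize(S["pixels"][150:260,210:320,::-1],(550,550),interpolation=cv2.INTER_CUBIC))
s=telemetry.state();print(s["ee_pos"],s["force"],s["time_s"])
E
```

```text
time_s: 5.45
ee_pos: [515.6, 32.4, 241.0]
ee_rot: [179.9, 0.5, 176.2]
force: [0.8, 0.1, 0.5]
gripper_width: 0.8
[514.70116916  32.39365834 238.93324184] [-1.12770801  0.47623943  0.03089177] 5.5
```

View pics/p3.png

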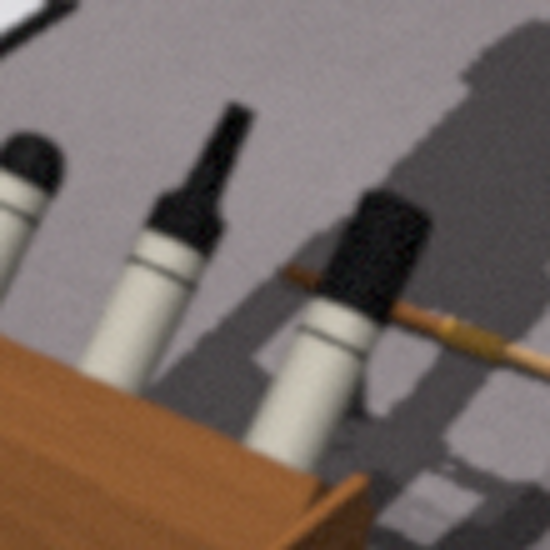

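The cap is home, with no grey neck left at about (350,305) in the crop. Next I go above the barrel and grasp it.

```bash
python3 -m inch '[{"x":-2,"y":0,"z":0,"yaw":0,"gripper":0.3},{"x":-2.2,"y":-0.1,"z":0,"yaw":0,"gripper":0.3},{"x":-2.2,"y":0,"z":0,"yaw":0,"gripper":0.3},{"x":-2,"y":0,"z":0,"yaw":0,"gripper":0.3},{"x":0,"y":0,"z":0,"yaw":0,"gripper":0.3},{"x":0,"y":0,"z":0,"yaw":0,"gripper":0.3},{"x":0,"y":0,"z":2,"yaw":0,"gripper":0.3},{"x":0,"y":0,"z":2,"yaw":0,"gripper":0.3},{"x":0,"y":0,"z":0,"yaw":0,"gripper":0.3},{"x":0,"y":0,"z":0,"yaw":0,"gripper":0.3}]'
```

```text
time_s: 6.33
ee_pos: [595.5, 25.9, 195.9]
ee_rot: [-180.0, -0.2, 176.2]
force: [-1.2, 0.5, 0.5]
gripper_width: 59.2
```

```bash
python3 -m inch '[{"x":-0.3,"y":0,"z":1.5,"yaw":0,"gripper":0.3},{"x":0,"y":0,"z":1.5,"yaw":0,"gripper":0.3},{"x":0,"y":0,"z":1.5,"yaw":0,"gripper":0.3},{"x":0,"y":0,"z":1.5,"yaw":0,"gripper":0.3},{"x":0,"y":0,"z":1.2,"yaw":0,"gripper":0.3},{"x":0,"y":0,"z":1,"yaw":0,"gripper":0.3},{"x":0,"y":0,"z":0.5,"yaw":0,"gripper":0.3},{"x":0,"y":0,"z":0.4,"yaw":0,"gripper":0.3},{"x":0,"y":0,"z":0,"yaw":0,"gripper":0.3},{"x":0,"y":0,"z":0,"yaw":0,"gripper":0.3}]'
python3 - <<'E'
from h import *
S=cams.grab_frame("scene"); cv2.imwrite('pics/p4.png',cv2.resize(S["pixels"][120:260,190:330,::-1],(560,560),interpolation=cv2.INTER_CUBIC))
s=telemetry.state();print(s["ee_pos"],s["force"],s["time_s"])
E
```

```text
time_s: 7.17
ee_pos: [600.1, 25.7, 108.9]
ee_rot: [180.0, 0.1, 176.2]
force: [-6.6, -0.4, 11.4]
gripper_width: 59.1
[600.12939127  25.72127048 108.97176386] [-4.97119999 -0.41050537 11.48099458] 7.2167
```

View pics/p4.png

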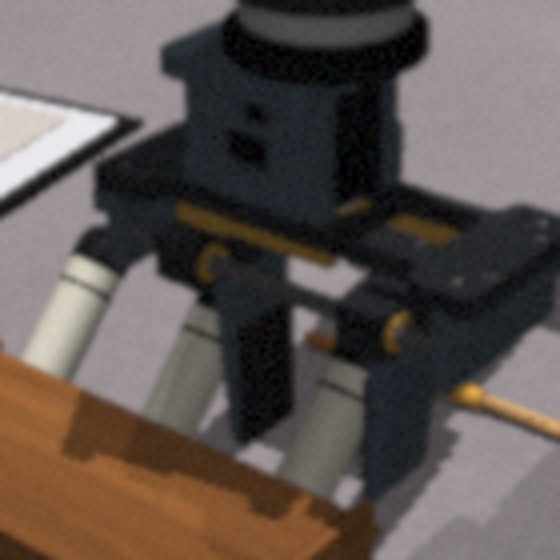

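```bash
python3 - <<'E'
from h import *
s=telemetry.state();print(s["force"],s["torque"])
E
python3 -m inch '[{"x":0,"y":0,"z":-0.6,"yaw":0,"gripper":0.3},{"x":0,"y":0,"z":-0.4,"yaw":0,"gripper":0.3},{"x":0.5,"y":0,"z":0,"yaw":0,"gripper":-0.1},{"x":0,"y":0,"z":0,"yaw":0,"gripper":-0.1},{"x":0,"y":0,"z":0,"yaw":0,"gripper":-0.1},{"x":0,"y":0,"z":0,"yaw":0,"gripper":-0.1}]'
python3 - <<'E'
from h import *
s=telemetry.state();print(s["force"],s["torque"])
E
```

```text
[-4.97119999 -0.41050537 11.48099458] [0.28286417 0.79836961 0.18272882]
time_s: 7.72
ee_pos: [595.1, 25.9, 115.7]
ee_rot: [180.0, -0.0, 176.2]
force: [0.5, 0.1, -0.3]
gripper_width: 41.3
[ 0.45972362  0.09217122 -0.31579201] [ 0.05589269 -0.01424057  0.05580527]
```

The torque places the contact at the left fingertip, x +17 and y +31 mm, so it was touching the front of the cheek. I've moved 5 mm outward with a narrower opening, and now descend again.

```bash
python3 -m inch '[{"x":0,"y":0,"z":0.4,"yaw":0,"gripper":-0.1},{"x":0,"y":0,"z":0.4,"yaw":0,"gripper":-0.1},{"x":0,"y":0,"z":0.2,"yaw":0,"gripper":-0.1},{"x":0,"y":0,"z":0,"yaw":0,"gripper":-0.1},{"x":0,"y":0,"z":0,"yaw":0,"gripper":-0.1}]';echo;python3 -m inch '[{"x":0,"y":0,"z":0,"yaw":0,"gripper":-1},{"x":0,"y":0,"z":0,"yaw":0,"gripper":-1},{"x":0,"y":0,"z":0,"yaw":0,"gripper":-1},{"x":0,"y":0,"z":0,"yaw":0,"gripper":-1},{"x":0,"y":0,"z":0,"yaw":0,"gripper":-1}]' 25
```

```text
time_s: 8.13
ee_pos: [595.1, 25.9, 105.5]
ee_rot: [-180.0, -0.0, 176.2]
force: [0.1, -0.6, -0.2]
gripper_width: 41.2

time_s: 8.55
ee_pos: [595.4, 25.9, 106.1]
ee_rot: [180.0, 0.0, 176.2]
force: [0.0, -0.7, 0.8]
gripper_width: 25.8
```

```bash
python3 -m inch '[{"x":0.3,"y":0,"z":-0.3,"yaw":0,"gripper":-1},{"x":0.5,"y":0,"z":-0.5,"yaw":0,"gripper":-1},{"x":0.5,"y":0,"z":-0.5,"yaw":0,"gripper":-1},{"x":0.6,"y":0,"z":-0.6,"yaw":0,"gripper":-1},{"x":0.7,"y":0,"z":-0.7,"yaw":0,"gripper":-1},{"x":0.8,"y":0,"z":-0.8,"yaw":0,"gripper":-1},{"x":0.8,"y":0,"z":-0.8,"yaw":0,"gripper":-1},{"x":0.8,"y":0,"z":-0.8,"yaw":0,"gripper":-1},{"x":0.5,"y":0,"z":-1,"yaw":0,"gripper":-1},{"x":0.3,"y":0,"z":-1,"yaw":0,"gripper":-1},{"x":0,"y":0,"z":0,"yaw":0,"gripper":-1},{"x":0,"y":0,"z":0,"yaw":0,"gripper":-1}]'
python3 - <<'E'
from h import *
S=cams.grab_frame("scene"); cv2.imwrite('pics/p5.png',cv2.resize(S["pixels"][80:260,190:370,::-1],(540,540),interpolation=cv2.INTER_CUBIC))
s=telemetry.state();print(s["ee_pos"],s["force"],s["gripper_width"])
E
```

```text
time_s: 9.55
ee_pos: [537.9, 29.8, 176.9]
ee_rot: [180.0, 0.1, 176.2]
force: [0.7, 0.1, -0.8]
gripper_width: 25.6
[537.60504086  29.77318308 176.18682558] [ 0.06035621  0.35638073 -0.80444059] 25.146510364057868
```

View pics/p5.png

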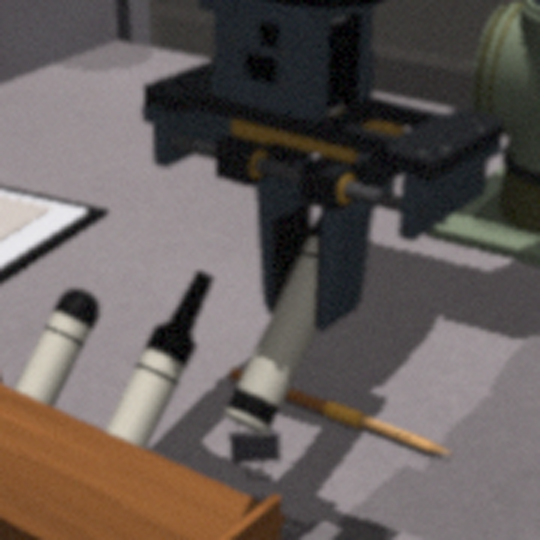

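The marker is drawn clear with its tail at about (245,420) in the crop. The tool can't tilt, so I'll turn the marker over by rocking its tail up against the fixed left cheek of the rack. First I raise it and yaw 90°.

```bash
python3 -m inch '[{"x":0,"y":0,"z":-1.5,"yaw":0,"gripper":-1},{"x":0,"y":0,"z":-2.5,"yaw":0,"gripper":-1},{"x":0,"y":0,"z":-2.5,"yaw":0,"gripper":-1},{"x":0,"y":0,"z":-1,"yaw":0.5,"gripper":-1},{"x":0,"y":0,"z":0,"yaw":1,"gripper":-1},{"x":0,"y":0,"z":0,"yaw":1,"gripper":-1},{"x":0,"y":0,"z":0,"yaw":1,"gripper":-1},{"x":0,"y":0,"z":0,"yaw":1,"gripper":-1},{"x":0,"y":0,"z":0,"yaw":1,"gripper":-1},{"x":0,"y":0,"z":0,"yaw":1,"gripper":-1},{"x":0,"y":0,"z":0,"yaw":1,"gripper":-1},{"x":0,"y":0,"z":0,"yaw":1,"gripper":-1}]';echo;python3 -m inch '[{"x":0,"y":0,"z":0,"yaw":1,"gripper":-1},{"x":0,"y":0,"z":0,"yaw":1,"gripper":-1},{"x":0,"y":0,"z":0,"yaw":1,"gripper":-1},{"x":0,"y":0,"z":0,"yaw":1,"gripper":-1},{"x":0,"y":0,"z":0,"yaw":1,"gripper":-1},{"x":0,"y":0,"z":0,"yaw":1,"gripper":-1},{"x":0,"y":0,"z":0,"yaw":1,"gripper":-1},{"x":0,"y":0,"z":0,"yaw":1,"gripper":-1},{"x":0,"y":0,"z":0,"yaw":1,"gripper":-1},{"x":0,"y":0,"z":0,"yaw":0.5,"gripper":-1},{"x":0,"y":0,"z":0,"yaw":0,"gripper":-1}]'
```

```text
time_s: 10.6
ee_pos: [537.4, 29.7, 250.0]
ee_rot: [-179.9, -0.1, 133.4]
force: [-0.7, 0.3, 0.5]
gripper_width: 25.5

time_s: 11.52
ee_pos: [537.4, 29.7, 250.1]
ee_rot: [-179.9, 0.0, 86.1]
force: [0.4, 0.4, -0.4]
gripper_width: 25.4
```

```bash
python3 -m inch '[{"x":1,"y":1.7,"z":0,"yaw":0,"gripper":-1},{"x":1.2,"y":2,"z":0,"yaw":0,"gripper":-1},{"x":1.2,"y":2,"z":0,"yaw":0,"gripper":-1},{"x":1.2,"y":2,"z":0,"yaw":0,"gripper":-1},{"x":1.2,"y":2,"z":0,"yaw":0,"gripper":-1},{"x":1.2,"y":2,"z":0,"yaw":0,"gripper":-1},{"x":1,"y":2,"z":0,"yaw":0,"gripper":-1},{"x":0,"y":0,"z":2,"yaw":0,"gripper":-1},{"x":0,"y":0,"z":2.5,"yaw":0,"gripper":-1},{"x":0,"y":0,"z":2,"yaw":0,"gripper":-1},{"x":0,"y":0,"z":1,"yaw":0,"gripper":-1},{"x":0,"y":0,"z":0,"yaw":0,"gripper":-1}]' 10
python3 - <<'E'
from h import *
S=cams.grab_frame("scene"); cv2.imwrite('pics/p6.png',cv2.resize(S["pixels"][100:320,140:360,::-1],(550,550),interpolation=cv2.INTER_CUBIC))
s=telemetry.state();print(s["ee_pos"],s["force"],s["gripper_width"])
E
```

```text
time_s: 12.52
ee_pos: [677.9, 100.3, 172.3]
ee_rot: [-179.6, 0.1, 86.2]
force: [-0.6, 0.2, -0.1]
gripper_width: 25.9
[678.94611104 100.3914016  174.50537446] [ 0.21602904 -0.32542206 -0.24338271] 25.76379707297404
```

View pics/p6.png

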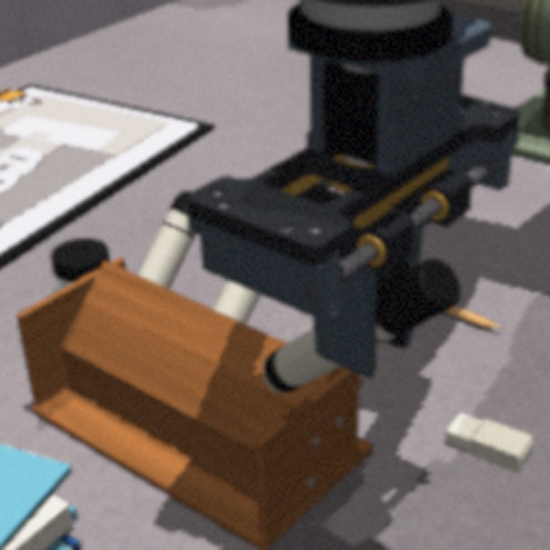

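Picture 10: the tail, at about (285,370), lies over the left cheek and the cap, at (435,285), is outboard. I'll lower with a light grip so the cheek rocks the tail up.

```bash
python3 -m inch '[{"x":0,"y":0,"z":0.5,"yaw":0,"gripper":-1},{"x":0,"y":0,"z":0.5,"yaw":0,"gripper":-1},{"x":0,"y":0,"z":0.5,"yaw":0,"gripper":-1},{"x":0,"y":0,"z":0.5,"yaw":0,"gripper":-1},{"x":0,"y":0,"z":0,"yaw":0,"gripper":-1}]' 8;echo; python3 -m inch '[{"x":0,"y":0,"z":0.5,"yaw":0,"gripper":-1},{"x":0,"y":0,"z":0.5,"yaw":0,"gripper":-1},{"x":0,"y":0,"z":0,"yaw":0,"gripper":-1}]';echo; python3 -m inch '[{"x":0,"y":0,"z":0.5,"yaw":0,"gripper":-1},{"x":0,"y":0,"z":0.5,"yaw":0,"gripper":-1},{"x":0,"y":0,"z":0,"yaw":0,"gripper":-1}]'
```

```text
time_s: 12.98
ee_pos: [679.3, 100.1, 155.4]
ee_rot: [-180.0, 0.1, 86.2]
force: [0.2, -1.9, -0.0]
gripper_width: 25.8

time_s: 13.23
ee_pos: [679.2, 100.3, 145.0]
ee_rot: [-180.0, 0.0, 86.2]
force: [0.9, -1.2, -0.1]
gripper_width: 25.8

time_s: 13.48
ee_pos: [679.0, 100.4, 134.7]
ee_rot: [-179.9, 0.0, 86.2]
force: [0.0, -0.7, 0.2]
gripper_width: 25.8
```

```bash
python3 -m inch '[{"x":0,"y":0,"z":0.5,"yaw":0,"gripper":-1},{"x":0,"y":0,"z":0.5,"yaw":0,"gripper":-1},{"x":0,"y":0,"z":0.5,"yaw":0,"gripper":-1},{"x":0,"y":0,"z":0,"yaw":0,"gripper":-1}]';echo; python3 -m inch '[{"x":0,"y":0,"z":0.5,"yaw":0,"gripper":-1},{"x":0,"y":0,"z":0.5,"yaw":0,"gripper":-1},{"x":0,"y":0,"z":0.5,"yaw":0,"gripper":-1},{"x":0,"y":0,"z":0,"yaw":0,"gripper":-1}]';  python3 - <<'E'
from h import *
S=cams.grab_frame("scene"); cv2.imwrite('pics/p7.png',cv2.resize(S["pixels"][130:310,180:360,::-1],(540,540),interpolation=cv2.INTER_CUBIC))
s=telemetry.state();print(s["ee_pos"],s["force"],s["torque"])
E
```

```text
time_s: 13.82
ee_pos: [678.9, 100.5, 119.5]
ee_rot: [-179.9, 0.0, 86.2]
force: [-0.4, 0.3, 0.6]
gripper_width: 25.6

time_s: 14.15
ee_pos: [679.0, 100.6, 104.6]
ee_rot: [-179.9, -0.0, 86.2]
force: [0.7, -0.2, 0.6]
gripper_width: 25.3
[678.98799034 100.498477   104.9827333 ] [ 0.57198404  0.01077955 -1.2046188 ] [-0.08037187  0.08081007  0.02127304]
```

View pics/p7.png

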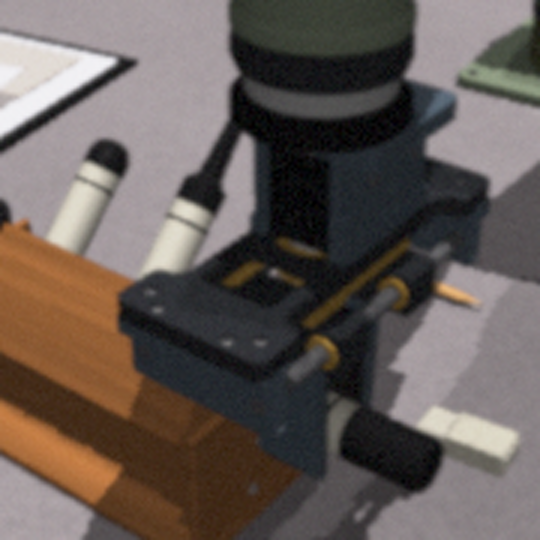

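The cap, at about (395,450), is now roughly level, so the rocking works. I'll continue about 3 cm lower.

```bash
python3 -m inch '[{"x":0,"y":0,"z":0.5,"yaw":0,"gripper":-1},{"x":0,"y":0,"z":0.5,"yaw":0,"gripper":-1},{"x":0,"y":0,"z":0.5,"yaw":0,"gripper":-1},{"x":0,"y":0,"z":0,"yaw":0,"gripper":-1}]';echo; python3 -m inch '[{"x":0,"y":0,"z":0.5,"yaw":0,"gripper":-1},{"x":0,"y":0,"z":0.5,"yaw":0,"gripper":-1},{"x":0,"y":0,"z":0.5,"yaw":0,"gripper":-1},{"x":0,"y":0,"z":0,"yaw":0,"gripper":-1}]';echo;python3 -m inch '[{"x":0,"y":0,"z":0,"yaw":0,"gripper":-1},{"x":0,"y":0,"z":0,"yaw":0,"gripper":-1},{"x":0,"y":0,"z":0,"yaw":0,"gripper":-1}]' 30;echo;python3 -m inch '[{"x":0.3,"y":0,"z":-0.5,"yaw":0,"gripper":-1},{"x":0.5,"y":0,"z":-1.5,"yaw":0,"gripper":-1},{"x":0.5,"y":0,"z":-2.5,"yaw":0,"gripper":-1},{"x":1,"y":0,"z":-2.5,"yaw":0,"gripper":-1},{"x":1,"y":0,"z":-2.5,"yaw":0,"gripper":-1},{"x":1,"y":0,"z":-2.5,"yaw":0,"gripper":-1},{"x":1,"y":0,"z":-2.5,"yaw":0,"gripper":-1},{"x":0,"y":0,"z":-2.5,"yaw":0,"gripper":-1},{"x":0,"y":0,"z":-2,"yaw":0,"gripper":-1},{"x":0,"y":0,"z":-1,"yaw":0,"gripper":-1},{"x":0,"y":0,"z":0,"yaw":0,"gripper":-1},{"x":0,"y":0,"z":0,"yaw":0,"gripper":-1}]'
python3 - <<'E'
from h import *
S=cams.grab_frame("scene"); cv2.imwrite('pics/p8.png',cv2.resize(S["pixels"][60:320,130:400,::-1],(810*98//100,780*74//100),interpolation=cv2.INTER_CUBIC))
s=telemetry.state();p=s["ee_pos"];print(p,s["force"],s["gripper_width"],s["time_s"])
# predicted cap end pixel (crop) vs angle below level
for a in(0,15,30,45,60):
    t=np.radians(a);d=np.array([np.cos(t)*np.cos(np.radians(86.2)),np.cos(t)*np.sin(np.radians(86.2)),-np.sin(t)]);g=p-[0,0,3]
    print(a,[((proj(S,g+d*l)[0]-[130,60])*[793/270,577/260]).round() for l in(63,21,-89)])
E
```

```text
time_s: 14.53
ee_pos: [679.0, 100.6, 89.6]
ee_rot: [-179.9, 0.0, 86.2]
force: [-0.2, 1.3, 0.3]
gripper_width: 25.4

time_s: 14.87
ee_pos: [679.1, 100.3, 74.6]
ee_rot: [-179.9, 0.0, 86.2]
force: [0.2, 0.4, 0.1]
gripper_width: 25.7

time_s: 15.12
ee_pos: [679.3, 100.4, 75.8]
ee_rot: [-180.0, 0.0, 86.2]
force: [0.3, 0.6, 0.0]
gripper_width: 25.5

time_s: 16.12
ee_pos: [682.7, 153.3, 275.7]
ee_rot: [-180.0, -0.0, 86.2]
force: [0.5, -0.4, -1.7]
gripper_width: 25.4
[682.33535399 153.17948955 274.5212876 ] [-0.14754259  1.04233388 -1.38806101] 25.27986454820072 16.1667
0 [array([721., 281.]), array([620., 256.]), array([394., 203.])]
15 [array([710., 308.]), array([618., 266.]), array([399., 165.])]
30 [array([690., 330.]), array([612., 273.]), array([416., 131.])]
45 [array([663., 346.]), array([603., 279.]), array([445., 103.])]
60 [array([632., 353.]), array([593., 282.]), array([484.,  82.])]
```

View pics/p8.png

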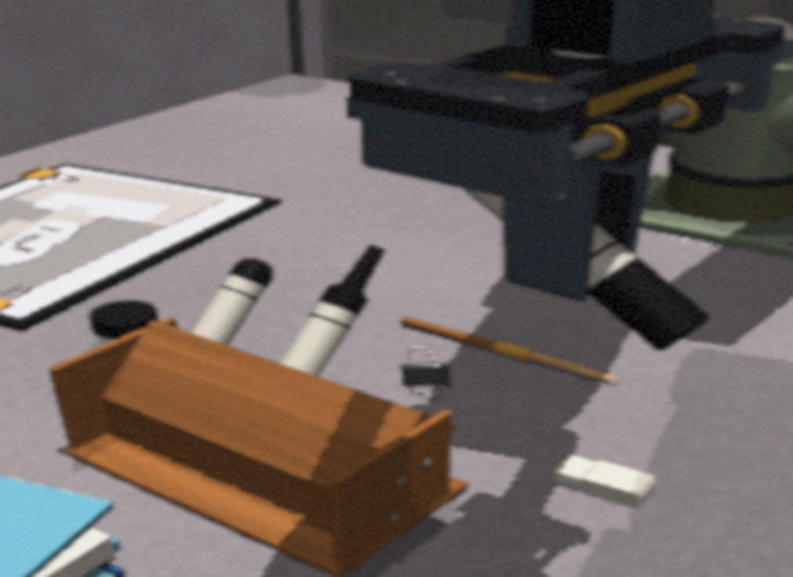

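The cap end at about (686,332) and cap base at (612,273) match the 30° prediction of (690,330) and (612,273), so the cap is home and points about 30° down. The other items look untouched. I'll let it settle and hand in.

```bash
python3 -m inch '[{"x":0,"y":0,"z":0,"yaw":0,"gripper":-1},{"x":0,"y":0,"z":0,"yaw":0,"gripper":-1},{"x":0,"y":0,"z":0,"yaw":0,"gripper":-1},{"x":0,"y":0,"z":0,"yaw":0,"gripper":-1},{"x":0,"y":0,"z":0,"yaw":0,"gripper":-1},{"x":0,"y":0,"z":0,"yaw":0,"gripper":-1}]'
python3 - <<'E'
from workcell import telemetry,env
print(abs(telemetry.state()["qvel"]).max()); env.job_done()
E
```

```text
time_s: 16.67
ee_pos: [682.9, 153.3, 275.8]
ee_rot: [-180.0, 0.0, 86.2]
force: [-0.7, -0.5, -0.9]
gripper_width: 25.6
0.25399239652177646
the job is handed in; nothing more can be done
```

I handed the job in at 16.7 s with the marker still in the gripper, its cap home and its capped end about 30° below level. The interface gives no verdict, so this rests on my own readings.

1. **Cap pressed home:** I pushed along the marker's axis with the closed fingertips. The cap slid at about 5–6 N, then stopped solid at about 25 N, and the next picture showed no grey neck.
2. **Marker drawn out:** I gripped the barrel about 90 mm from the tail and pulled it straight out along its bore.
3. **Marker turned over:** The tool can't tilt, so I rocked the tail up on the rack's left cheek under a light 8 N grip. I then raised the grip to 30 N and lifted it well clear.

**Last checks:**
- **Pose:** In the last picture the cap's end and base matched a 30° downward pose with the cap home. By calculation the cap end is about 23 cm above the table and the tail is higher.
- **Grip and stillness:** The opening was 25.6 mm on the 26 mm barrel, and joint speeds were at most 0.25°/s.
- **Surroundings:** The other two markers and the table items looked unmoved, judged by eye only.

**Went wrong:** On the first approach to grasp, a fingertip touched the rack cheek at about 13 N. I backed off, moved 5 mm outward with a narrower opening, and the second approach was clear.

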